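# Put the instrument maker's hand tools back on their silhouette pads

## Robot

A 6-joint arm with a two-finger parallel gripper is mounted at the origin on the work surface. World frame = base frame: x ahead of the robot, y to its left, z up, the work surface at z = 0. Lengths are in mm, angles in rad, forces in N, time in s.
With the tool pointing down it reaches from about 350 to 775 mm from the base axis. Payload 7.3 kg.
Tool frame: the origin (TCP) lies between the finger pads; the fingertips stand 22 mm ahead of it and the grasp point (between the pads) lies 3 mm ahead of it (nose_length is the distance from the TCP to the fingertips, in mm); z points along the fingers, y is the direction in which the jaws open and shut (so a half turn about z gives the same grasp; the last joint's range is limited). The gripper opens to 92 mm and grips with 3 to 60 N. Pads are 19 mm wide; open, the fingers measure 130 mm over their backs; the gripper's body (75 mm by 190 mm) begins 47 mm behind the grasp point.
Start: joints at [-1.319, 0.342, 1.524, -0, 1.275, -0.146], TCP at [203.403, -484.014, 248.741] pointing down, gripper open.
Joint ranges: [-2.53, 2.53], [-0.77, 2.02], [0.04, 2.7], [-1, 4.14], [0.28, 2.66], [-3.11, 3.11]. Speed limits (rad/s): [2.57, 2.57, 3.14, 3.14, 3.14, 3.14].

## Interface

Orientations are given as [roll, pitch, yaw] about the fixed x, y, z axes, in that order (R = Rz(yaw) Ry(pitch) Rx(roll)).
In Python, from plant import get_obs, capture, close_job, nose_length gives the robot as it stands.
- The arm moves only by the tool step_arm, never from a script. Its argument "increments" is text: rows parted by semicolons, each of 7 numbers parted by spaces: the turn, a rotation vector about the tool's x, y, z in rad, then the shift along the tool's x, y, z in mm, then the opening, from -1 (shut) to 1 (fully open). A call has 1 to 20 rows; each row is the pose to reach, as a shift and turn from the pose commanded when the call began, along the tool's axes at that moment; what a row does not reach only later rows make up. A row lasts 1/8 s, in which the tool goes at most 62.5 mm and 10.7 degrees, less where a joint would pass 70% of its speed; a pose out of reach is approached as far as the arm can. A call with a gripper value outside its range is refused whole. The fingers move at their own pace and stop on an object; the grip force is fixed at half the most. Time passes only in rows, so rows that repeat a pose let the fingers close. It gives the time, the measured TCP pose, the force and the opening at its end, in the units of the state.
- get_obs(): the state, without advancing time (a new reading comes with each control period).
- capture(name): name is "scene" or "top" or "wrist"; returns a dict with "frame" (400x640x3 uint8, red, green, blue), "K" (3x3 intrinsics, pixels), "extrinsics" (4x4, takes a point from world to camera coordinates); the wrist camera has in their place "tool_from_camera" (4x4, takes a point from camera to tool coordinates, whose origin is the TCP and whose axes are the flange's). Camera axes: x right, y down, z forward; pixel columns grow to the right and rows downward; lengths in mm; the calibration is good to about 2 mm. The wrist camera is an equidistant fisheye: a pixel r from the principal point sees the ray r / f radians off the axis. A picture is of the moment at which its call begins: read the wrist's pose just before it. There is no depth.
- close_job(): hands the job in, once; it reports no verdict.
The state is a dict: "time": time; "joint_positions": joint angles; "dq": joint speeds; "tau": joint torques, N m; "tool_pos": TCP position; "tcp_rot": TCP orientation; "contact_force": force on the tool from outside, world axes, zero at the start; "moment": the same for the moment, N m; "grip_width": finger opening in mm.
Only numpy, scipy, OpenCV 4.12 (cv2) and the standard library are available. Lean on these libraries where they do the work, as an engineer would, in place of code of your own. Each camera call takes 0.05 s, during which the arm holds its last target.

## Task

Clear the bench: put the mallet, the palm chisel, the try square and the sanding block each back on the plywood pad that shows its own black silhouette, lying flat the same side up as now, and covering the silhouette the right way round. The tools and pads lie mixed over the bench; leave the glue jar and the mug where they stand.

Things in the scene. Friction and masses are not known exactly. Their poses are not given: they have to be found in the camera images.
- mallet: small wooden mallet lying flat, T-shaped seen from above, 116 mm long. Head: mid-brown wood, 30 (x) x 70 (y) x 32 mm high, at x = +5 to +35 mm. Handle: pale wood, 22 mm wide (y), 22 mm high, from x = +6 back to x = -80 mm, along the x axis. Both rest on the surface. Origin on the underside at the handle's centre line, about at the centre of mass, 5 mm behind the head; z up. About 110 g. Starts turned up to 0.45 rad either way.
- chisel: short palm chisel lying flat, 125 mm long: red handle 70 (x) x 24 (y) x 24 mm high, x = -35 to +35 mm; thin steel blade 14 mm wide, 4 mm thick, from x = -35 to -90 mm, held 10 mm above the surface. Origin: centre of the handle's underside; the blade points along -x; z up. About 80 g. Starts turned up to 0.45 rad either way.
- square: try square lying flat, L-shaped. Stock: mid-brown wood with a brass line, 95 (x) x 22 (y) x 20 mm high, x = -47 to +47 mm, y = -11 to +11 mm. Steel blade: 26 mm wide (x = +21 to +47 mm), 3 mm thick, flat on the surface, from the stock out to y = +86 mm. Origin: centre of the stock's underside; z up. The stock can be pinched across y anywhere behind x = +5 mm. About 90 g. Starts turned up to 0.45 rad either way.
- sanding_block: cork sanding block with a red underside, 90 (x) x 45 (y) x 28 mm high. Origin: centre of the underside; z up. About 60 g. Starts turned up to 0.45 rad either way.
- mallet_pad: plywood pad 136 (x) x 88 (y) mm, 8 mm thick, with the mallet's black T-shaped silhouette. Fixed. Origin: centre of the pad's underside; z up. Starts turned up to 0.45 rad either way. The mallet fits the silhouette when its axes are parallel to the pad's, same way round, with its origin at pad x = +22.5, y = 0, z = +8 mm (head towards pad +x).
- chisel_pad: plywood pad 144 (x) x 56 (y) mm, 8 mm thick, with the chisel's black silhouette (broad handle, narrow blade). Fixed. Origin: centre of the pad's underside; z up. Starts turned up to 0.45 rad either way. The chisel fits when its axes are parallel to the pad's, same way round, with its origin at pad x = +27.5, y = 0, z = +8 mm (blade towards pad -x).
- square_pad: plywood pad 116 (x) x 118 (y) mm, 8 mm thick, with the try square's black L-shaped silhouette. Fixed. Origin: centre of the pad's underside; z up. Starts turned up to 0.45 rad either way. The square fits when its axes are parallel to the pad's, same way round, with its origin at pad x = 0, y = -37.5, z = +8 mm.
- block_pad: plywood pad 110 (x) x 64 (y) mm, 8 mm thick, with the sanding block's plain black rectangle. Fixed. Origin: centre of the pad's underside; z up. Starts turned up to 0.45 rad either way. The block fits when its long axis is parallel to the pad's x axis (either way round) with its origin over the pad's, z = +8 mm.
- glue_jar: bystander: white glue jar with a yellow lid, 60 mm in diameter, 85 mm high, standing at the left of the work. Origin: centre of its underside.
- mug: bystander: white mug, 76 mm in diameter, 85 mm high, with a handle on its own +y side, standing at the right of the work. Origin: centre of its underside.

How it is judged:
By the outcome, as a careful person would: the job done as asked, in the order asked, and still so for the second after the job is handed in, with the robot touching nothing.
It also fails if it takes over 99 s, if anything falls off the work surface, if the arm or the gripper's body presses on something with over 40 N, if the wrist force passes 120 N, or if a joint passes its speed limit or range.

## Working session

There is one attempt and no reset: what is moved stays moved. The work goes in short steps, Python scripts to look and compute and a tool call to move; the robot and the scene stay as the last step left them, time stands still between calls to the robot, and variables do not carry over. Pictures are saved under pics/ and viewed, and the job is handed in when it is done.

Besides the shell and the picture viewer there is one more tool, called after "Emit:" as name(argument=value, ...) on one line, values as JSON. step_arm: Moves the arm, as the interface text tells. Its arguments: {"type":"object","properties":{"increments":{"type":"string"}},"required":["increments"]}

```bash
ls; mkdir -p pics; python3 - <<'E'
from plant import *
import cv2
o=get_obs();print(o, nose_length if not callable(nose_length) else nose_length())
for n in("top","scene"):
    c=capture(n);cv2.imwrite(f"pics/{n}0.png",c["frame"][...,::-1]);print(n,c["K"],c["extrinsics"])
E
```

```text
pics
{'time': 0.0, 'joint_positions': array([-1.31902523e+00,  3.42739601e-01,  1.52502547e+00, -4.21607495e-06,
        1.27541152e+00, -1.46014033e-01]), 'dq': array([ 1.92142780e-04, -3.48598785e-04, -1.33140496e-03, -7.48472638e-04,
        8.99017218e-04, -6.52114665e-05]), 'tau': array([-3.87607565e-05, -4.31239772e+01, -2.44225395e+01,  7.15652341e-02,
        5.58597723e-02, -1.32559417e-04]), 'tool_pos': array([ 203.28973653, -483.63018195,  248.03323682]), 'tcp_rot': array([-3.14002499e+00, -2.26466287e-04,  3.97786179e-01]), 'contact_force': array([-0.27987049, -0.32409223, -0.24867267]), 'moment': array([-0.00791599,  0.00816142,  0.00097689]), 'grip_width': 91.88361483591514} 22.0
top [[433.55979581   0.         322.53626346]
 [  0.         433.55979581 197.63294741]
 [  0.           0.           1.        ]] [[ 8.16968596e-03 -9.99966506e-01 -4.93326270e-04 -3.91568802e+01]
 [-9.91734180e-01 -8.03925202e-03 -1.28057358e-01  5.35748940e+02]
 [ 1.28049102e-01  1.53543692e-03 -9.91766641e-01  1.46481619e+03]
 [ 0.00000000e+00  0.00000000e+00  0.00000000e+00  1.00000000e+00]]
scene [[482.58931964   0.         325.6164968 ]
 [  0.         482.58931964 200.76136816]
 [  0.           0.           1.        ]] [[-2.39994441e-01  9.70768819e-01 -3.25102052e-03  1.42010375e+02]
 [ 5.57267589e-01  1.35024551e-01 -8.19280907e-01 -2.59012932e+02]
 [-7.94893391e-01 -1.98434551e-01 -5.73383141e-01  1.84335482e+03]
 [ 0.00000000e+00  0.00000000e+00  0.00000000e+00  1.00000000e+00]]
```

View pics/top0.png

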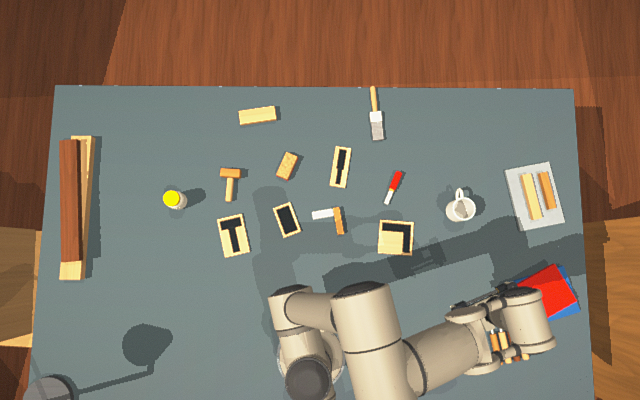

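View pics/scene0.png

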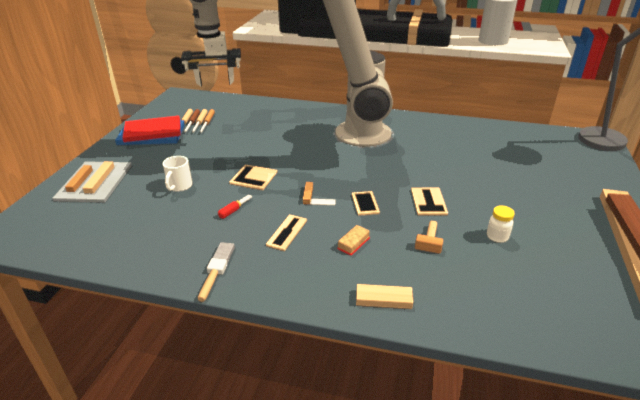

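```bash
cat > h.py <<'E'
import numpy as np, cv2
from plant import *
from scipy.spatial.transform import Rotation as R
def toolT():
    o=get_obs(); T=np.eye(4); T[:3,:3]=R.from_euler('xyz',o['tcp_rot']).as_matrix(); T[:3,3]=o['tool_pos']; return T,o
def wrist(name=None):
    T,o=toolT(); c=capture("wrist"); 
    d=dict(f=c["frame"],K=c["K"],M=T@c["tool_from_camera"]) # cam->world
    if name: cv2.imwrite(f"pics/{name}.png",d["f"][...,::-1]); np.savez(f"pics/{name}.npz",**d)
    return d
def fish_ray(K,uv):
    uv=np.atleast_2d(np.asarray(uv,float)); a=(uv-[K[0,2],K[1,2]])/[K[0,0],K[1,1]]
    r=np.linalg.norm(a,axis=1,keepdims=True)+1e-12
    return np.hstack([a/r*np.sin(r),np.cos(r)])
def w2plane(d,uv,z):
    v=fish_ray(d["K"],uv)@d["M"][:3,:3].T; p=d["M"][:3,3]
    return p+v*((z-p[2])/v[:,2:3])
def wproj(d,P):
    P=np.atleast_2d(P); q=(P-d["M"][:3,3])@d["M"][:3,:3]
    s=np.linalg.norm(q[:,:2],axis=1,keepdims=True)+1e-12
    th=np.arctan2(s,q[:,2:3]); a=q[:,:2]/s*th
    return a*[d["K"][0,0],d["K"][1,1]]+[d["K"][0,2],d["K"][1,2]]
def pproj(c,P):
    P=np.atleast_2d(P); E=c["extrinsics"]; q=P@E[:3,:3].T+E[:3,3]; q=q@c["K"].T; return q[:,:2]/q[:,2:3]
def p2plane(c,uv,z):
    E=c["extrinsics"]; uv=np.atleast_2d(np.asarray(uv,float)); v=np.hstack([uv,np.ones((len(uv),1))])@np.linalg.inv(c["K"]).T@E[:3,:3]
    p=-E[:3,:3].T@E[:3,3]; return p+v*((z-p[2])/v[:,2:3])
def ortho(d,x0,x1,y0,y1,z,s):
    """rectified top view at plane z; s px/mm; image right = -y world, up = +x"""
    W=int((y1-y0)*s);H=int((x1-x0)*s)
    jj,ii=np.meshgrid(np.arange(W),np.arange(H))
    P=np.stack([x1-ii/s,y1-jj/s,np.full(ii.shape,float(z))],-1).reshape(-1,3)
    uv=wproj(d,P).astype(np.float32).reshape(H,W,2)
    return cv2.remap(d["f"],uv[...,0],uv[...,1],cv2.INTER_CUBIC)
E
python3 - <<'E'
from h import *
d=wrist("w0");c=capture("wrist");print(d["K"],c["tool_from_camera"])
c=capture("top");f=c["frame"]
cv2.imwrite("pics/topz.png",cv2.resize(f[130:270,150:490],None,fx=2.35,fy=2.35,interpolation=cv2.INTER_CUBIC)[...,::-1])
for n,uv in dict(mal=(230,180),mp=(233,236),bp=(287,220),blk=(287,165),cp=(341,167),ch=(394,186),sq=(335,217),sp=(396,238),jar=(173,200),mug=(461,207)).items(): print(n,p2plane(c,uv,8).round())
E
```

```text
[[309.70691629   0.         322.75315119]
 [  0.         309.70691629 199.08986308]
 [  0.           0.           1.        ]] [[ 5.46831659e-04 -9.59357788e-01 -2.82192020e-01  7.63542314e+01]
 [ 9.99999706e-01  3.73071625e-04  6.69481476e-04  7.57737950e-01]
 [-5.36994432e-04 -2.82192303e-01  9.59357710e-01 -1.35674127e+02]
 [ 0.00000000e+00  0.00000000e+00  0.00000000e+00  1.00000000e+00]]
mal [[600. 293.   8.]]
mp [[402. 276.   8.]]
bp [[460.  89.   8.]]
blk [[655.  92.   8.]]
cp [[650. -99.   8.]]
ch [[ 583. -287.    8.]]
sq [[471. -79.   8.]]
sp [[ 400. -291.    8.]]
jar [[527. 491.   8.]]
mug [[ 510. -521.    8.]]
```

View pics/topz.png

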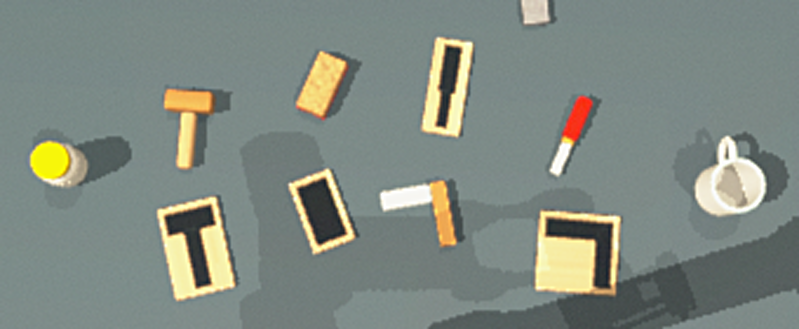

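View pics/w0.png

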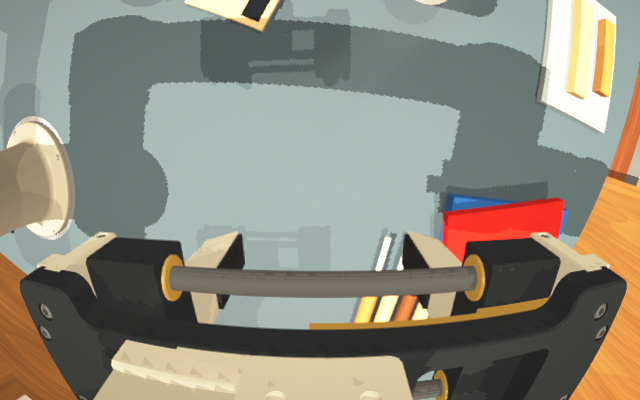

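```bash
cat >> h.py <<'E'
def go(x,y,z,yaw,base=None):
    """print turn/shift from current (or base=(x,y,z,yaw) commanded) to target, tool down"""
    if base is None:
        T,o=toolT(); bx=o['tool_pos']; by=o['tcp_rot'][2]
    else: bx=np.array(base[:3],float); by=base[3]
    dw=np.array([x,y,z])-bx; c,s=np.cos(by),np.sin(by)
    t=np.array([c*dw[0]+s*dw[1], s*dw[0]-c*dw[1], -dw[2]])
    dy=(yaw-by+np.pi)%(2*np.pi)-np.pi
    print("0 0 %.3f %.1f %.1f %.1f"%(-dy,*t)," rows>=",np.ceil(max(np.linalg.norm(t)/62.5,abs(dy)/.186)))
E
python3 - <<'E'
from h import *
go(430,-190,260,0)
E
```

```text
0 0 0.398 322.8 -183.1 -11.6  rows>= 6.0
```

Emit:
step_arm(increments="0 0 0.398 323 -183 -11.5 1;0 0 0.398 323 -183 -11.5 1;0 0 0.398 323 -183 -11.5 1;0 0 0.398 323 -183 -11.5 1;0 0 0.398 323 -183 -11.5 1;0 0 0.398 323 -183 -11.5 1;0 0 0.398 323 -183 -11.5 1;0 0 0.398 323 -183 -11.5 1;0 0 0.398 323 -183 -11.5 1;0 0 0.398 323 -183 -11.5 1")

```text
time: 1.5
tool_pos: [429.6, -191.4, 260.2]
tcp_rot: [3.141, 0.0, -0.003]
contact_force: [0.3, 0.3, 0.2]
grip_width: 92.0
```

```bash
python3 - <<'E'
from h import *
d=wrist("w1");o=get_obs();print(o['time'],o['tool_pos'],o['tcp_rot'])
E
```

```text
1.55 [ 429.73156525 -191.21055433  260.1790433 ] [ 3.14149874e+00  1.17184114e-04 -2.39287145e-03]
```

View pics/w1.png

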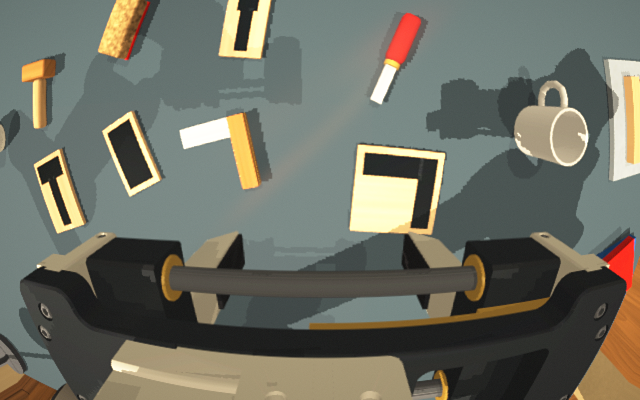

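Emit:
step_arm(increments="0 0 0 60 -130 -20 1;0 0 0 60 -130 -20 1;0 0 0 60 -130 -20 1;0 0 0 60 -130 -20 1;0 0 0 60 -130 -20 1")

```text
time: 2.17
tool_pos: [489.9, -61.2, 280.0]
tcp_rot: [3.141, 0.001, -0.001]
contact_force: [-0.4, 0.4, 0.2]
grip_width: 91.8
```

```bash
python3 - <<'E'
from h import *
d=wrist("w2");o=get_obs();print(o['time'],o['tool_pos'],o['tcp_rot'],o['dq'])
go(440,210,270,0)
E
```

```text
2.225 [489.84540988 -61.39070674 279.99061788] [ 3.14132027e+00  5.75995761e-04 -1.88006107e-03] [-0.00313454  0.00070445 -0.00123245  0.00027831  0.00031552  0.00316948]
0 0 -0.002 -50.4 -271.3 10.0  rows>= 5.0
```

View pics/w2.png

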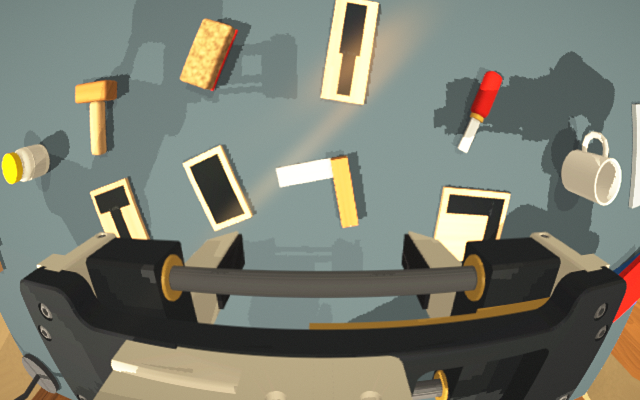

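Emit:
step_arm(increments="0 0 0 -60 -260 10 1;0 0 0 -60 -260 10 1;0 0 0 -60 -260 10 1;0 0 0 -60 -260 10 1;0 0 0 -60 -260 10 1;0 0 0 -60 -260 10 1;0 0 0 -60 -260 10 1;0 0 0 -60 -260 10 1")

```text
time: 3.22
tool_pos: [431.0, 198.3, 270.2]
tcp_rot: [3.141, -0.0, -0.003]
contact_force: [-0.1, -0.3, -0.2]
grip_width: 92.0
```

```bash
python3 - <<'E'
from h import *
d=wrist("w3");o=get_obs();print(o['time'],o['tool_pos'],o['tcp_rot'],o['dq'])
for n in("w1","w2","w3"):
    d=dict(np.load(f"pics/{n}.npz"))
    cv2.imwrite(f"pics/o_{n}.png",ortho(d,330,730,-400,400,8,1)[...,::-1])
E
```

```text
3.275 [430.89089631 198.54081927 270.19555906] [ 3.14130603e+00 -1.17670168e-04 -2.49581350e-03] [ 0.01045748  0.00143564 -0.00013965  0.00106753 -0.00125749  0.00326265]
```

View pics/w3.png

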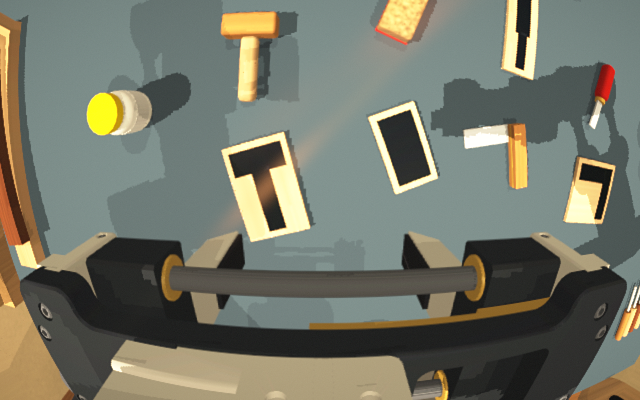

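View pics/o_w2.png

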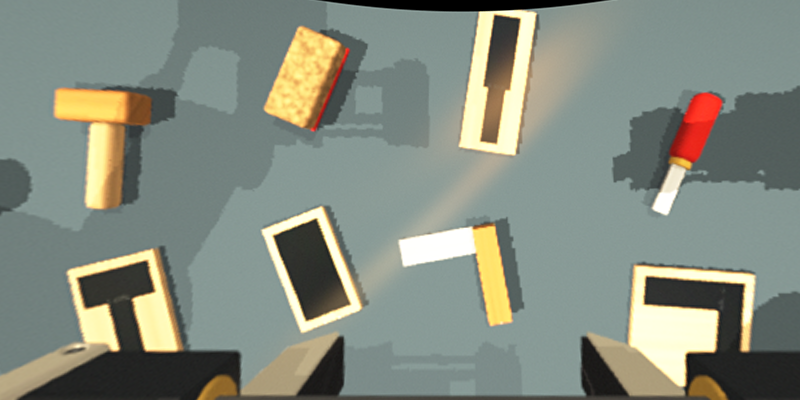

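```bash
cat >> h.py <<'E'
def mask(f):
    f=f.astype(int);r,g,b=f[...,0],f[...,1],f[...,2]
    m=((r-b>12)|(f.max(-1)<62)|(f.min(-1)>185))
    return m.astype(np.uint8)
def box(x0,x1,y0,y1,z0,z1): return np.array([[x,y,z] for x in(x0,x1) for y in(y0,y1) for z in(z0,z1)],float)
MOD=dict(
 mallet=[box(5,35,-35,35,0,32),box(-80,6,-11,11,0,22)],
 chisel=[box(-35,35,-12,12,0,24),box(-90,-35,-7,7,10,14)],
 square=[box(-47,47,-11,11,0,20),box(21,47,11,86,0,3)],
 sanding_block=[box(-45,45,-22.5,22.5,0,28)],
 mallet_pad=[box(-68,68,-44,44,0,8)],chisel_pad=[box(-72,72,-28,28,0,8)],
 square_pad=[box(-58,58,-59,59,0,8)],block_pad=[box(-55,55,-32,32,0,8)])
def place(B,p,z=0):
    c,s=np.cos(p[2]),np.sin(p[2]); return B@np.array([[c,-s,0],[s,c,0],[0,0,1]]).T+[p[0],p[1],z]
def fit(d,m,name,p0,z=0,span=25,lm=None):
    from scipy.optimize import minimize
    S=4
    pts=np.vstack([wproj(d,place(B,p0,z)) for B in MOD[name]])
    lo=np.floor(pts.min(0)-span).astype(int);hi=np.ceil(pts.max(0)+span).astype(int)
    lo=np.maximum(lo,0);hi=np.minimum(hi,[640,400])
    sub=m[lo[1]:hi[1],lo[0]:hi[0]]
    # keep component overlapping most with initial
    def ren(p):
        im=np.zeros(((hi[1]-lo[1])*S,(hi[0]-lo[0])*S),np.uint8)
        for B in MOD[name]:
            q=((wproj(d,place(B,p,z))-lo+0.5)*S-0.5).astype(np.float32)
            h=cv2.convexHull(q)[:,0]
            cv2.fillConvexPoly(im,np.round(h*16).astype(np.int32),255,shift=4)
        return cv2.resize(im,(hi[0]-lo[0],hi[1]-lo[1]),interpolation=cv2.INTER_AREA)/255.
    n,l=cv2.connectedComponents(sub); r=ren(p0)
    k=max(range(1,n),key=lambda i:(r*(l==i)).sum()); t=(l==k).astype(np.uint8)
    cnt,_=cv2.findContours(t,cv2.RETR_EXTERNAL,cv2.CHAIN_APPROX_NONE); t=cv2.drawContours(np.zeros_like(t),cnt,-1,1,-1)
    f=lambda q:np.abs(ren([q[0],q[1],q[2]/50])-t).sum()
    q0=np.array([p0[0],p0[1],p0[2]*50]);best=None
    for st in (12,4,1.5):
        sim=np.vstack([q0]+[q0+st*e for e in np.eye(3)])
        r_=minimize(f,q0,method='Nelder-Mead',options=dict(initial_simplex=sim,xatol=.02,fatol=.02,maxiter=300)); q0=r_.x
    return np.array([q0[0],q0[1],q0[2]/50]),r_.fun/t.sum()
INIT=dict(mallet=(600,293,.05),chisel=(605,-295,-.3),square=(460,-95,.15),sanding_block=(645,92,-.3),
 mallet_pad=(410,270,.2),chisel_pad=(650,-99,-.1),square_pad=(400,-291,-.05),block_pad=(460,89,.25))
def draw(d,name,p,z=0,im=None):
    for B in MOD[name]:
        h=cv2.convexHull(wproj(d,place(B,p,z)).astype(np.float32))[:,0]
        cv2.polylines(im,[np.round(h*16).astype(np.int32)],True,(0,255,0),1,cv2.LINE_AA,shift=4)
E
python3 - <<'E'
from h import *
use=dict(w1=["chisel","square","square_pad"],w2=["mallet","sanding_block","chisel_pad","block_pad","square","chisel"],w3=["mallet","mallet_pad","block_pad","square"])
for v,ns in use.items():
    d=dict(np.load(f"pics/{v}.npz")); m=mask(d["f"]); im=d["f"].copy()
    for n in ns:
        p,e=fit(d,m,n,INIT[n]); print(v,n,p.round(3),round(e,3)); draw(d,n,p,0,im)
    cv2.imwrite(f"pics/fit_{v}.png",im[:260,:,::-1]); cv2.imwrite(f"pics/m_{v}.png",m[:260]*255)
E
```

```text
w1 chisel [ 5.99974e+02 -2.91537e+02 -4.10000e-01] 0.097
w1 square [ 4.58495e+02 -9.04520e+01  1.86000e-01] 0.064
w1 square_pad [ 4.02384e+02 -2.91268e+02 -7.30000e-02] 0.155
w2 mallet [ 6.02480e+02  2.91075e+02 -5.70000e-02] 0.102
w2 sanding_block [ 6.49799e+02  9.09810e+01 -4.04000e-01] 0.025
w2 chisel_pad [ 6.49068e+02 -9.72390e+01 -1.55000e-01] 0.371
w2 block_pad [4.60982e+02 8.97700e+01 3.74000e-01] 0.065
w2 square [ 4.58181e+02 -9.08130e+01  1.74000e-01] 0.105
w2 chisel [ 6.00308e+02 -2.91742e+02 -4.01000e-01] 0.16
w3 mallet [ 6.02294e+02  2.89805e+02 -6.40000e-02] 0.061
w3 mallet_pad [4.04870e+02 2.74741e+02 2.41000e-01] 0.126
w3 block_pad [4.60968e+02 8.88450e+01 3.61000e-01] 0.047
w3 square [ 4.58493e+02 -9.16970e+01  1.85000e-01] 0.056
```

```bash
python3 - <<'E'
import cv2,numpy as np
ims=[cv2.imread(f"pics/fit_w{i}.png") for i in (1,3)]
cv2.imwrite("pics/ff.png",np.vstack(ims))
ims=[cv2.imread(f"pics/fit_w2.png"),cv2.imread(f"pics/m_w2.png")]
cv2.imwrite("pics/ff2.png",np.vstack(ims))
E
```

```text
(no output)
```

View pics/ff.png

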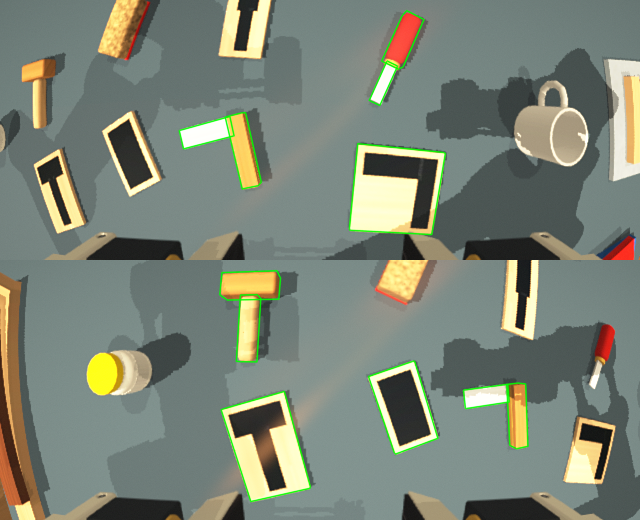

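View pics/ff2.png

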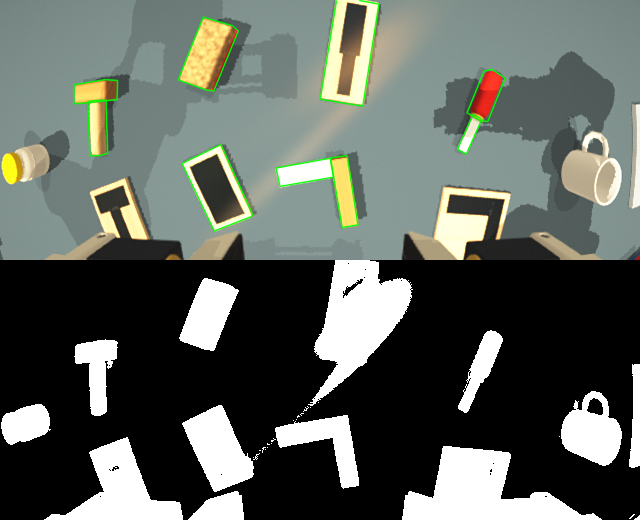

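```bash
python3 - <<'E'
from h import *
go(590.4,291.1,100,-.061)
E
```

```text
0 0 0.059 159.3 -93.0 170.2  rows>= 5.0
```

Emit:
step_arm(increments="0 0 0.059 159.3 -93 170 1;0 0 0.059 159.3 -93 170 1;0 0 0.059 159.3 -93 170 1;0 0 0.059 159.3 -93 170 1;0 0 0.059 159.3 -93 170 1;0 0 0.059 159.3 -93 170 1;0 0 0.059 159.3 -93 170 1;0 0 0.059 159.3 -93 170 1")

```text
time: 4.28
tool_pos: [590.1, 292.6, 103.1]
tcp_rot: [-3.14, -0.004, -0.06]
contact_force: [-0.1, 0.5, -0.9]
grip_width: 91.8
```

```bash
python3 - <<'E'
from h import *
d=wrist("w4");o=get_obs();print(o['time'],o['tool_pos'],o['tcp_rot'])
im=d["f"].copy(); draw(d,"mallet",(602.4,290.4,-.061),0,im); cv2.imwrite("pics/w4d.png",im[...,::-1])
go(590.4,291.1,25,-.061)
E
```

```text
4.325 [589.96607861 292.69577426 102.60439796] [-3.14038154e+00 -3.13207393e-03 -5.93858798e-02]
0 0 0.002 0.5 1.6 77.6  rows>= 2.0
```

View pics/w4d.png

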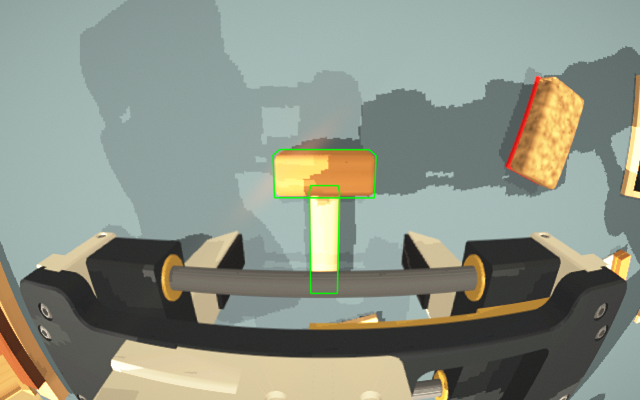

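Emit:
step_arm(increments="0 0 0 0 0 40 1;0 0 0 0 0 75 1;0 0 0 0 0 75 1;0 0 0 0 0 75 1;0 0 0 0 0 75 -1;0 0 0 0 0 75 -1;0 0 0 0 0 75 -1;0 0 0 0 0 75 -1;0 0 0 0 0 75 -1;0 0 0 0 0 75 -1;0 0 0 0 0 75 -1;0 0 0 0 0 75 -1;0 0 0 0 0 75 -1;0 0 0 0 0 75 -1")

```text
time: 6.08
tool_pos: [589.7, 292.7, 25.1]
tcp_rot: [3.141, 0.0, -0.059]
contact_force: [0.8, -1.1, -1.0]
grip_width: 21.8
```

Emit:
step_arm(increments="0 0 0 0 0 -40 -1;0 0 0 0 0 -80 -1;0 0 0 0 0 -80 -1;0 0 0 0 0 -80 -1")

```text
time: 6.58
tool_pos: [589.0, 292.6, 104.3]
tcp_rot: [3.141, 0.001, -0.059]
contact_force: [-0.2, -0.2, -2.6]
grip_width: 21.7
```

```bash
python3 - <<'E'
from h import *
o=get_obs();print(o['time'],o['tool_pos'],o['tcp_rot'],o['grip_width'])
p=(404.9,274.7,.241);a=9.8
go(p[0]+a*np.cos(p[2]),p[1]+a*np.sin(p[2]),105,p[2])
E
```

```text
6.575 [589.02240288 292.61082843 104.30532116] [ 3.14093513e+00  1.46792361e-03 -5.91614083e-02] 21.738507525369375
0 0 -0.300 -173.4 25.9 -0.7  rows>= 3.0
```

Emit:
step_arm(increments="0 0 -0.1 -60 9 0 -1;0 0 -0.2 -120 18 0 -1;0 0 -0.3 -173.5 26 0 -1;0 0 -0.3 -173.5 26 0 -1;0 0 -0.3 -173.5 26 0 -1;0 0 -0.3 -173.5 26 0 -1;0 0 -0.3 -173.5 26 0 -1;0 0 -0.3 -173.5 26 0 -1")

```text
time: 7.58
tool_pos: [415.3, 277.0, 104.9]
tcp_rot: [3.141, 0.0, 0.24]
contact_force: [0.4, 0.4, -1.2]
grip_width: 21.9
```

```bash
python3 - <<'E'
from h import *
d=wrist("w5");o=get_obs();print(o['time'],o['tool_pos'],o['tcp_rot'],o['grip_width'])
p=(404.9,274.7,.241);a=9.8
im=d["f"].copy(); draw(d,"mallet_pad",p,0,im)
t=o['tool_pos'];y=o['tcp_rot'][2];draw(d,"mallet",(t[0]+12.7*np.cos(y),t[1]+12.7*np.sin(y),y),t[2]-25,im)
cv2.imwrite("pics/w5d.png",im[...,::-1])
go(p[0]+a*np.cos(p[2]),p[1]+a*np.sin(p[2]),33.5,p[2])
E
```

```text
7.625 [415.23916559 277.01617602 105.00925077] [3.14148499e+00 1.83984585e-04 2.40375906e-01] 22.165490225021642
0 0 -0.001 -0.8 -0.2 71.5  rows>= 2.0
```

View pics/w5d.png

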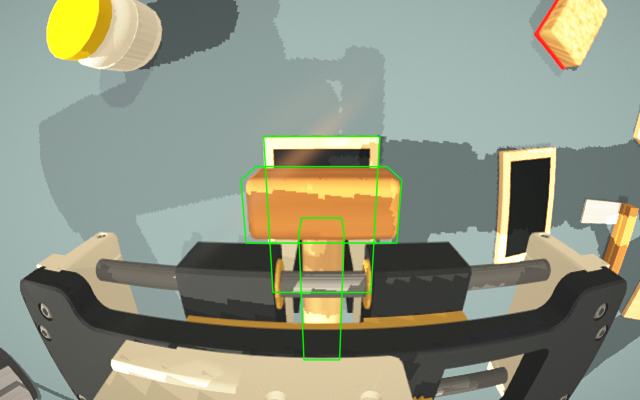

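Emit:
step_arm(increments="0 0 0 -0.5 0 40 -1;0 0 0 -0.5 0 65 -1;0 0 0 -0.5 0 71.3 -1;0 0 0 -0.5 0 71.3 -1;0 0 0 -0.5 0 71.3 -1;0 0 0 -0.5 0 71.3 -1")

```text
time: 8.38
tool_pos: [414.9, 277.1, 34.4]
tcp_rot: [-3.141, -0.001, 0.241]
contact_force: [-0.1, -0.7, -2.2]
grip_width: 21.8
```

Emit:
step_arm(increments="0 0 0 0 0 0.8 -1;0 0 0 0 0 0.8 -1;0 0 0 0 0 0.8 -1;0 0 0 0 0 0.8 0;0 0 0 0 0 0.8 0;0 0 0 0 0 0.8 0.2;0 0 0 0 0 0.8 0.2;0 0 0 0 0 -40 0.2;0 0 0 0 0 -100 0.2;0 0 0 0 0 -160 1;0 0 0 -60 0 -200 1;0 0 0 -60 0 -200 1;0 0 0 -60 0 -200 1;0 0 0 -60 0 -200 1;0 0 0 -60 0 -200 1")

```text
time: 10.25
tool_pos: [356.6, 262.6, 232.7]
tcp_rot: [3.141, 0.002, 0.24]
contact_force: [0.1, 0.7, -0.4]
grip_width: 92.0
```

```bash
python3 - <<'E'
from h import *
d=wrist("w6");o=get_obs();print(o['time'],o['tool_pos'],o['tcp_rot'],o['grip_width'])
E
```

```text
10.3 [356.50841552 262.62441572 232.83768977] [3.14104646e+00 1.96253066e-03 2.40477882e-01] 92.08310527227121
```

View pics/w6.png

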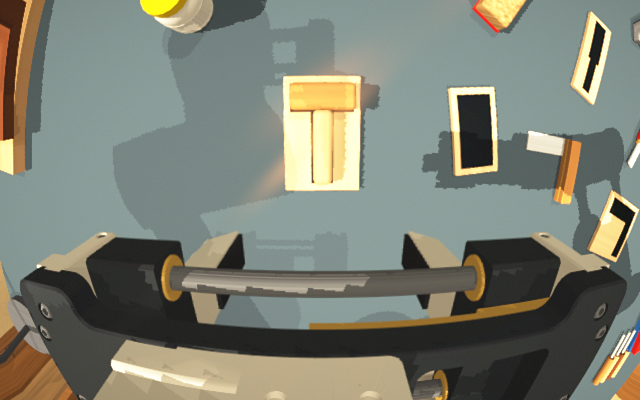

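```bash
cat >> h.py <<'E'
TGT=dict(mallet=("mallet_pad",22.5,0),chisel=("chisel_pad",27.5,0),square=("square_pad",0,-37.5),sanding_block=("block_pad",0,0))
def target(n,pp):
    _,a,b=TGT[n];c,s=np.cos(pp[2]),np.sin(pp[2]);return np.array([pp[0]+a*c-b*s,pp[1]+a*s+b*c,pp[2]])
def check(d,n,p0,fn,pp=None):
    if pp is None: pp,e=fit(d,mask(d["f"]),TGT[n][0],p0); print("pad",pp.round(3),round(e,3))
    im=d["f"].copy(); draw(d,TGT[n][0],pp,0,im); draw(d,n,target(n,pp),8,im)
    q=wproj(d,[[pp[0],pp[1],8]])[0].astype(int); x0=max(q[0]-85,0);y0=max(q[1]-80,0)
    cv2.imwrite(fn,cv2.resize(np.hstack([im[y0:y0+160,x0:x0+170],d["f"][y0:y0+160,x0:x0+170]]),None,fx=2.3,fy=2.3,interpolation=cv2.INTER_CUBIC)[...,::-1])
E
python3 - <<'E'
from h import *
d=dict(np.load("pics/w6.npz"));check(d,"mallet",(404.9,274.7,.241),"pics/c6.png")
E
```

```text
pad [4.05410e+02 2.74565e+02 2.58000e-01] 0.187
```

View pics/c6.png

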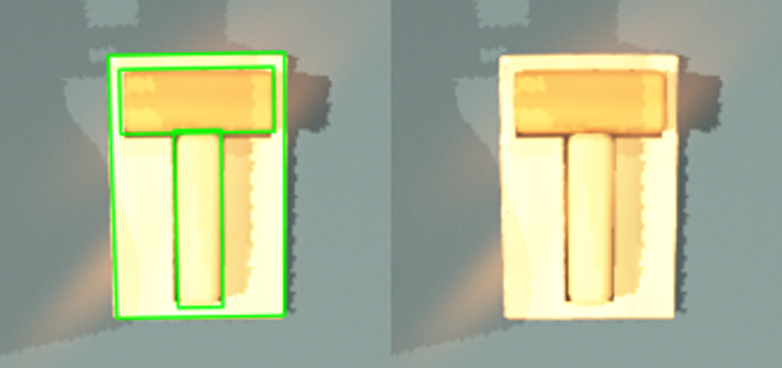

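```bash
python3 - <<'E'
from h import *
go(560,-100,250,-.15)
E
```

```text
0 0 0.390 111.3 400.7 -17.2  rows>= 7.0
```

Emit:
step_arm(increments="0 0 0.39 111 400.5 -17 1;0 0 0.39 111 400.5 -17 1;0 0 0.39 111 400.5 -17 1;0 0 0.39 111 400.5 -17 1;0 0 0.39 111 400.5 -17 1;0 0 0.39 111 400.5 -17 1;0 0 0.39 111 400.5 -17 1;0 0 0.39 111 400.5 -17 1;0 0 0.39 111 400.5 -17 1;0 0 0.39 111 400.5 -17 1;0 0 0.39 111 400.5 -17 1")

```text
time: 11.68
tool_pos: [559.3, -98.8, 251.1]
tcp_rot: [3.142, -0.0, -0.148]
contact_force: [0.0, 0.4, 0.5]
grip_width: 91.7
```

```bash
python3 - <<'E'
from h import *
d=wrist("w7");o=get_obs();print(o['time'],o['tool_pos'],o['tcp_rot'],o['grip_width'])
m=mask(d["f"]);im=d["f"].copy()
for n,p in (("chisel_pad",(649,-97.2,-.155)),("sanding_block",(649.8,91,-.404)),("chisel",(600,-291.5,-.41))):
    p,e=fit(d,m,n,p);print(n,p.round(3),e.round(3));draw(d,n,p,0,im)
cv2.imwrite("pics/w7d.png",im[...,::-1])
E
```

```text
11.725 [559.37706415 -98.94564963 251.17265424] [ 3.14152000e+00 -2.95801602e-04 -1.48035436e-01] 92.37548452150939
chisel_pad [ 6.5122e+02 -9.7660e+01 -1.5500e-01] 0.286
sanding_block [ 6.50463e+02  9.06780e+01 -3.97000e-01] 0.025
chisel [ 6.00429e+02 -2.93276e+02 -4.18000e-01] 0.153
```

View pics/w7d.png

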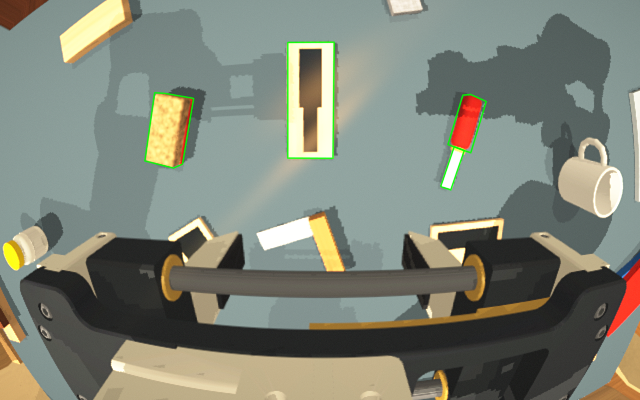

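```bash
python3 - <<'E'
from h import *
for v in("w7","w2"):
    d=dict(np.load(f"pics/{v}.npz"));f=d["f"].astype(int)
    m=((f[...,0]>205)&(f[...,1]>190)).astype(np.uint8)
    print(v,"pad",fit(d,m,"chisel_pad",(650,-97.5,-.155)))
MOD["ch"]=[MOD["chisel"][0]]
for v in("w7","w1","w2"):
    d=dict(np.load(f"pics/{v}.npz"));f=d["f"].astype(int)
    m=((f[...,0]-f[...,1]>90)).astype(np.uint8)
    print(v,fit(d,m,"ch",(600.2,-292,-.41)))
    m=mask(d["f"]);print(fit(d,m,"chisel",(600.2,-292,-.41)))
d=dict(np.load(f"pics/w7.npz"))
im=d["f"].copy();draw(d,"chisel_pad",(651.2,-97.7,-.155),0,im)
cv2.imwrite("pics/z.png",cv2.resize(np.hstack([im[30:170,270:350],d["f"][30:170,270:350],d["f"][80:200,430:510] if 0 else im[80:220,430:510]]),None,fx=3,fy=3)[...,::-1])
E
```

```text
w7 pad (array([ 6.50644164e+02, -9.74549120e+01, -1.44917873e-01]), np.float64(0.01927627150202667))
w2 pad (array([ 6.50780136e+02, -9.74292579e+01, -1.50307738e-01]), np.float64(0.01843498811712677))
w7 (array([ 6.01744962e+02, -2.93005965e+02, -3.65575984e-01]), np.float64(0.29551957903631576))
(array([ 6.00463799e+02, -2.93067973e+02, -4.18562076e-01]), np.float64(0.1534230641409106))
w1 (array([ 6.04654704e+02, -2.93497981e+02, -4.39082297e-01]), np.float64(0.2355960864838749))
(array([ 5.99724068e+02, -2.91425447e+02, -4.11733810e-01]), np.float64(0.09588767633750332))
w2 (array([ 6.03958391e+02, -2.93752055e+02, -5.23729663e-01]), np.float64(0.3557772236076475))
(array([ 6.00070314e+02, -2.92665000e+02, -4.12483649e-01]), np.float64(0.15854019537362032))
```

View pics/z.png

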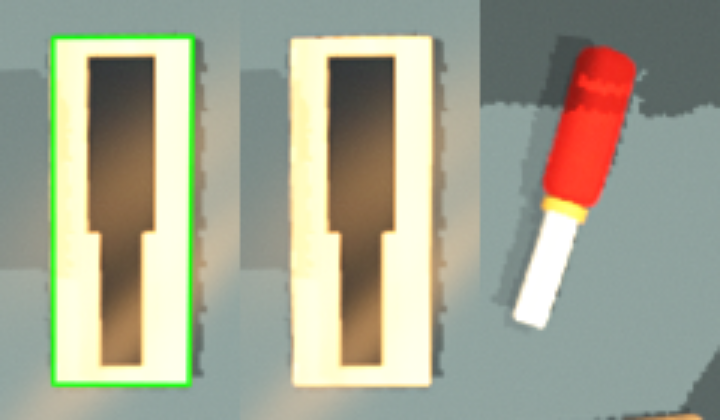

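```bash
python3 - <<'E'
from h import *
go(600,-292,105,-.412)
E
```

```text
0 0 0.264 68.7 185.0 146.2  rows>= 4.0
```

Emit:
step_arm(increments="0 0 0.264 68.5 185 146 1;0 0 0.264 68.5 185 146 1;0 0 0.264 68.5 185 146 1;0 0 0.264 68.5 185 146 1;0 0 0.264 68.5 185 146 1;0 0 0.264 68.5 185 146 1;0 0 0.264 68.5 185 146 1;0 0 0.264 68.5 185 146 1;0 0 0.264 68.5 185 146 1")

```text
time: 12.85
tool_pos: [600.1, -292.4, 105.9]
tcp_rot: [3.141, -0.001, -0.412]
contact_force: [0.1, -0.3, -0.7]
grip_width: 91.9
```

```bash
python3 - <<'E'
from h import *
d=wrist("w8");o=get_obs();print(o['time'],o['tool_pos'],o['tcp_rot'],o['grip_width'])
im=d["f"].copy();draw(d,"chisel",(600,-292,-.412),0,im)
cv2.imwrite("pics/w8d.png",im[...,::-1])
go(600,-292,25,-.412)
E
```

```text
12.9 [ 599.99304827 -292.5033646   105.60946173] [ 3.14140612e+00 -9.44084775e-04 -4.12534317e-01] 91.84733320125147
0 0 -0.001 -0.2 -0.5 80.6  rows>= 2.0
```

View pics/w8d.png

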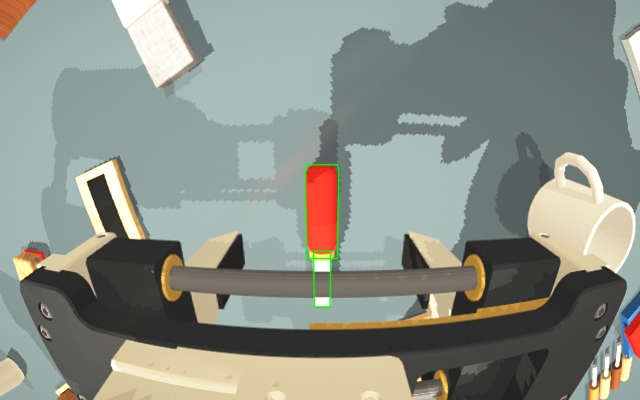

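Emit:
step_arm(increments="0 0 0 0 0 45 1;0 0 0 0 0 80 1;0 0 0 0 0 80 1;0 0 0 0 0 80 1;0 0 0 0 0 80 -1;0 0 0 0 0 80 -1;0 0 0 0 0 80 -1;0 0 0 0 0 80 -1;0 0 0 0 0 80 -1;0 0 0 0 0 80 -1;0 0 0 0 0 80 -1;0 0 0 0 0 80 -1;0 0 0 0 0 80 -1;0 0 0 0 0 80 -1")

```text
time: 14.65
tool_pos: [599.8, -292.9, 24.9]
tcp_rot: [3.142, -0.0, -0.413]
contact_force: [0.0, 0.5, -1.2]
grip_width: 23.7
```

Emit:
step_arm(increments="0 0 0 0 0 -40 -1;0 0 0 0 0 -80 -1;0 0 0 0 0 -80 -1;0 0 0 0 0 -80 -1")

```text
time: 15.15
tool_pos: [599.2, -292.6, 104.1]
tcp_rot: [-3.142, 0.001, -0.413]
contact_force: [-0.3, -0.3, -1.3]
grip_width: 23.8
```

```bash
python3 - <<'E'
from h import *
o=get_obs();print(o['time'],o['tool_pos'],o['tcp_rot'],o['grip_width'])
p=target("chisel",(650.7,-97.4,-.147));print(p)
go(p[0],p[1],105,p[2])
E
```

```text
15.15 [ 599.20284852 -292.64042208  104.10279482] [-3.14151965e+00  1.39440764e-03 -4.13181237e-01] 23.759932088376914
[ 6.77903411e+02 -1.01427957e+02 -1.47000000e-01]
0 0 -0.266 -4.7 -206.7 -0.9  rows>= 4.0
```

Emit:
step_arm(increments="0 0 -0.06 -1 -50 0 -1;0 0 -0.13 -2.5 -100 0 -1;0 0 -0.2 -4 -155 0 -1;0 0 -0.266 -5 -206.7 0 -1;0 0 -0.266 -5 -206.7 0 -1;0 0 -0.266 -5 -206.7 0 -1;0 0 -0.266 -5 -206.7 0 -1;0 0 -0.266 -5 -206.7 0 -1;0 0 -0.266 -5 -206.7 0 -1")

```text
time: 16.27
tool_pos: [678.0, -102.5, 105.0]
tcp_rot: [3.141, -0.0, -0.148]
contact_force: [-0.4, 0.1, -0.7]
grip_width: 24.1
```

```bash
python3 - <<'E'
from h import *
d=wrist("w9");o=get_obs();print(o['time'],o['tool_pos'],o['tcp_rot'],o['grip_width'])
im=d["f"].copy();draw(d,"chisel_pad",(650.7,-97.4,-.147),0,im)
t=o['tool_pos'];draw(d,"chisel",(t[0],t[1],o['tcp_rot'][2]),t[2]-25,im)
cv2.imwrite("pics/w9d.png",im[...,::-1])
go(677.9,-101.4,33,-.147)
E
```

```text
16.325 [ 678.03222473 -102.27984807  104.99178884] [ 3.14150492e+00 -1.10187199e-04 -1.48175399e-01] 23.671780397326916
0 0 -0.001 -0.3 -0.9 72.0  rows>= 2.0
```

View pics/w9d.png

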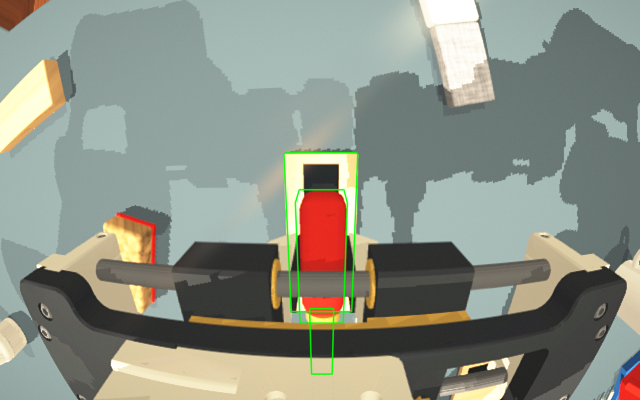

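Emit:
step_arm(increments="0 0 0 0 -0.6 40 -1;0 0 0 0 -0.6 65 -1;0 0 0 0 -0.6 72 -1;0 0 0 0 -0.6 72 -1;0 0 0 0 -0.6 72 -1;0 0 0 0 -0.6 72 -1;0 0 0 0 -0.6 72 -1")

```text
time: 17.2
tool_pos: [678.4, -101.1, 33.1]
tcp_rot: [3.141, -0.0, -0.147]
contact_force: [0.4, 0.5, -0.8]
grip_width: 23.4
```

Emit:
step_arm(increments="0 0 0 0 0 0 0;0 0 0 0 0 0 0;0 0 0 0 0 0 0.2;0 0 0 0 0 0 0.2;0 0 0 0 0 -40 0.2;0 0 0 0 0 -100 0.2;0 0 0 -40 0 -150 1;0 0 0 -100 0 -190 1;0 0 0 -110 0 -190 1;0 0 0 -110 0 -190 1;0 0 0 -110 0 -190 1;0 0 0 -110 0 -190 1;0 0 0 -110 0 -190 1")

```text
time: 18.82
tool_pos: [569.8, -84.9, 222.0]
tcp_rot: [-3.141, 0.001, -0.147]
contact_force: [0.7, -0.3, 0.2]
grip_width: 91.9
```

```bash
python3 - <<'E'
from h import *
d=wrist("w10");o=get_obs();print(o['time'],o['tool_pos'],o['tcp_rot'],o['grip_width'])
f=d["f"].astype(int)
m=((f[...,0]>205)&(f[...,1]>190)).astype(np.uint8)
print("pad",fit(d,m,"chisel_pad",(650.7,-97.4,-.147)))
check(d,"chisel",None,"pics/c10.png",(650.7,-97.4,-.147))
E
```

```text
18.875 [569.68600354 -84.93175885 222.12938518] [-3.14151255e+00  1.09210919e-03 -1.47194410e-01] 92.00020441564436
pad (array([ 6.50292548e+02, -9.73814086e+01, -1.46132764e-01]), np.float64(0.02384749251439774))
```

View pics/c10.png

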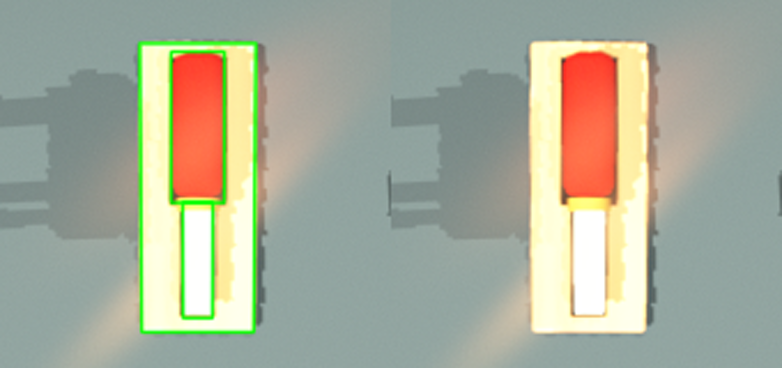

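```bash
python3 - <<'E'
from h import *
for v,n in(("w1","square_pad"),("w3","block_pad"),("w2","block_pad"),("w3","mallet_pad"),("w1","block_pad")):
    d=dict(np.load(f"pics/{v}.npz"));f=d["f"].astype(int)
    m=((f[...,0]>205)&(f[...,1]>190)).astype(np.uint8)
    p,e=fit(d,m,n,INIT[n]);print(v,n,p.round(3),e.round(3))
for v in ("w1","w2","w3"):
    d=dict(np.load(f"pics/{v}.npz"));p,e=fit(d,mask(d["f"]),"square",(458.4,-90.9,.183));print(p.round(3))
go(458.4-8*np.cos(.185),-91-8*np.sin(.185),105,.185)
E
```

```text
w1 square_pad [ 4.01705e+02 -2.91648e+02 -7.20000e-02] 0.021
w3 block_pad [4.6067e+02 8.8614e+01 3.7500e-01] 0.018
w2 block_pad [4.6030e+02 9.0726e+01 3.7400e-01] 0.029
w3 mallet_pad [4.04108e+02 2.75387e+02 2.44000e-01] 0.015
w1 block_pad [4.59103e+02 9.26470e+01 3.76000e-01] 0.07
[ 4.5840e+02 -9.0585e+01  1.8300e-01]
[ 4.57862e+02 -9.12870e+01  1.67000e-01]
[ 4.58558e+02 -9.17230e+01  1.88000e-01]
0 0 -0.332 -116.8 24.9 117.1  rows>= 3.0
```

Emit:
step_arm(increments="0 0 -0.332 -117 25 117 1;0 0 -0.332 -117 25 117 1;0 0 -0.332 -117 25 117 1;0 0 -0.332 -117 25 117 1;0 0 -0.332 -117 25 117 1;0 0 -0.332 -117 25 117 1;0 0 -0.332 -117 25 117 1;0 0 -0.332 -117 25 117 1")

```text
time: 19.88
tool_pos: [450.5, -92.5, 106.2]
tcp_rot: [3.141, -0.001, 0.185]
contact_force: [0.5, 1.3, -0.3]
grip_width: 91.9
```

```bash
python3 - <<'E'
from h import *
d=wrist("w11");o=get_obs();print(o['time'],o['tool_pos'],o['tcp_rot'],o['grip_width'])
im=d["f"].copy();draw(d,"square",(458.3,-91,.183),0,im)
cv2.imwrite("pics/w11d.png",im[...,::-1])
go(458.3-8*np.cos(.185),-91-8*np.sin(.185),25,.184)
E
```

```text
19.925 [450.36095691 -92.45443942 106.09998867] [ 3.14123605e+00 -4.93272293e-04  1.84976734e-01] 91.74140024676112
0 0 0.001 0.1 0.0 81.1  rows>= 2.0
```

View pics/w11d.png

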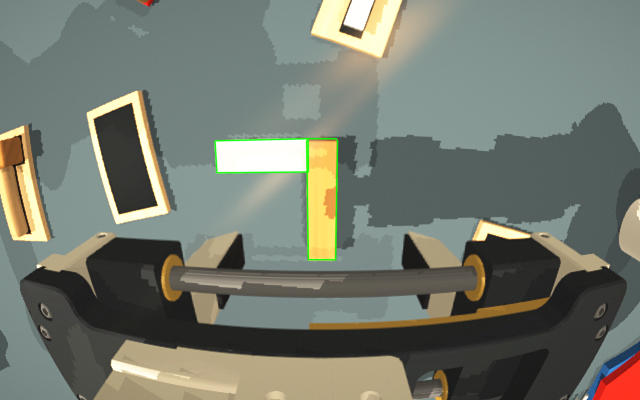

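Emit:
step_arm(increments="0 0 0 0 0 45 1;0 0 0 0 0 81 1;0 0 0 0 0 81 1;0 0 0 0 0 81 1;0 0 0 0 0 81 -1;0 0 0 0 0 81 -1;0 0 0 0 0 81 -1;0 0 0 0 0 81 -1;0 0 0 0 0 81 -1;0 0 0 0 0 81 -1;0 0 0 0 0 81 -1;0 0 0 0 0 81 -1;0 0 0 0 0 81 -1;0 0 0 0 0 81 -1")

```text
time: 21.68
tool_pos: [450.0, -92.5, 24.9]
tcp_rot: [3.142, 0.0, 0.185]
contact_force: [-0.0, 0.6, -0.8]
grip_width: 21.9
```

Emit:
step_arm(increments="0 0 0 0 0 -40 -1;0 0 0 0 0 -80 -1;0 0 0 0 0 -80 -1;0 0 0 0 0 -80 -1;0 0 0 0 0 -80 -1")

```text
time: 22.3
tool_pos: [449.2, -92.2, 103.7]
tcp_rot: [-3.14, 0.002, 0.185]
contact_force: [1.4, 0.1, -0.9]
grip_width: 21.9
```

```bash
python3 - <<'E'
from h import *
o=get_obs();print(o['time'],o['tool_pos'],o['tcp_rot'],o['grip_width'])
p=target("square",(401.7,-291.6,-.072));print(p)
go(p[0]-8*np.cos(p[2]),p[1]-8*np.sin(p[2]),105,p[2])
E
```

```text
22.3 [449.23950559 -92.18857608 103.71489425] [-3.14030833e+00  2.24093355e-03  1.84731843e-01] 21.920801223689068
[ 3.99002332e+02 -3.29002842e+02 -7.20000000e-02]
0 0 0.257 -100.6 221.5 -1.3  rows>= 4.0
```

Emit:
step_arm(increments="0 0 0.06 -25 55 0 -1;0 0 0.13 -50 110 0 -1;0 0 0.2 -75 165 0 -1;0 0 0.257 -101 221.5 -1 -1;0 0 0.257 -101 221.5 -1 -1;0 0 0.257 -101 221.5 -1 -1;0 0 0.257 -101 221.5 -1 -1;0 0 0.257 -101 221.5 -1 -1;0 0 0.257 -101 221.5 -1 -1;0 0 0.257 -101 221.5 -1 -1")

```text
time: 23.55
tool_pos: [391.7, -328.4, 106.0]
tcp_rot: [3.141, -0.0, -0.071]
contact_force: [1.2, 0.1, -1.5]
grip_width: 21.8
```

```bash
python3 - <<'E'
from h import *
d=wrist("w12");o=get_obs();print(o['time'],o['tool_pos'],o['tcp_rot'],o['grip_width'])
im=d["f"].copy();draw(d,"square_pad",(401.7,-291.6,-.072),0,im)
t=o['tool_pos'];y=o['tcp_rot'][2];draw(d,"square",(t[0]+8.4*np.cos(y),t[1]+8.4*np.sin(y),y),t[2]-25,im)
cv2.imwrite("pics/w12d.png",im[...,::-1])
go(390.6,-328.4,33,-.072)
E
```

```text
23.6 [ 391.62655515 -328.55401114  106.02810356] [ 3.14137575e+00 -1.54736312e-04 -7.16597619e-02] 21.9992176271949
0 0 0.000 -1.0 -0.1 73.0  rows>= 2.0
```

View pics/w12d.png

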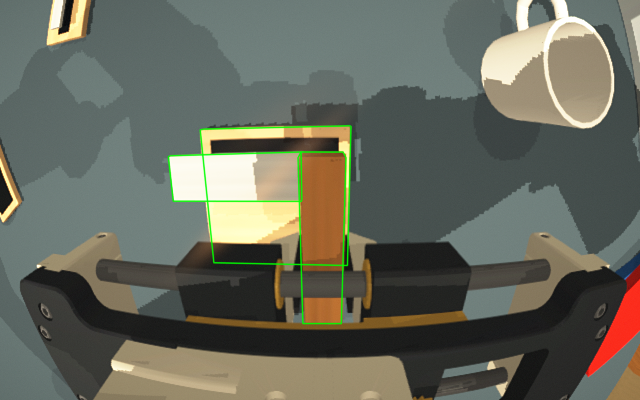

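Emit:
step_arm(increments="0 0 0 -0.8 0 40 -1;0 0 0 -0.8 0 65 -1;0 0 0 -0.8 0 73 -1;0 0 0 -0.8 0 73 -1;0 0 0 -0.8 0 73 -1;0 0 0 -0.8 0 73 -1;0 0 0 -0.8 0 73 -1")

```text
time: 24.48
tool_pos: [390.8, -328.8, 33.2]
tcp_rot: [3.141, -0.0, -0.072]
contact_force: [-0.6, -0.1, -0.3]
grip_width: 21.5
```

Emit:
step_arm(increments="0 0 0 0 0 0 0;0 0 0 0 0 0 0;0 0 0 0 0 0 0.2;0 0 0 0 0 0 0.2;0 0 0 0 0 -40 0.2;0 0 0 0 0 -100 0.2;0 0 0 -30 0 -150 1;0 0 0 -60 -20 -190 1;0 0 0 -60 -20 -190 1;0 0 0 -60 -20 -190 1;0 0 0 -60 -20 -190 1;0 0 0 -60 -20 -190 1")

```text
time: 25.98
tool_pos: [332.4, -304.3, 221.8]
tcp_rot: [-3.14, 0.001, -0.072]
contact_force: [-0.5, 0.4, -0.5]
grip_width: 91.7
```

```bash
python3 - <<'E'
from h import *
d=wrist("w13");o=get_obs();print(o['time'],o['tool_pos'],o['tcp_rot'],o['grip_width'])
f=d["f"].astype(int)
m=((f[...,0]>205)&(f[...,1]>190)).astype(np.uint8)
pp,e=fit(d,m,"square_pad",(401.7,-291.6,-.072));print(pp,e)
check(d,"square",None,"pics/c13.png",pp if e<.04 else (401.7,-291.6,-.072))
E
```

```text
26.025 [ 332.35780297 -304.34748194  221.95272226] [-3.14020738e+00  1.30442877e-03 -7.18990104e-02] 91.63259748852431
[ 4.02445726e+02 -2.90699912e+02 -7.16477964e-02] 0.14132538020601984
```

View pics/c13.png

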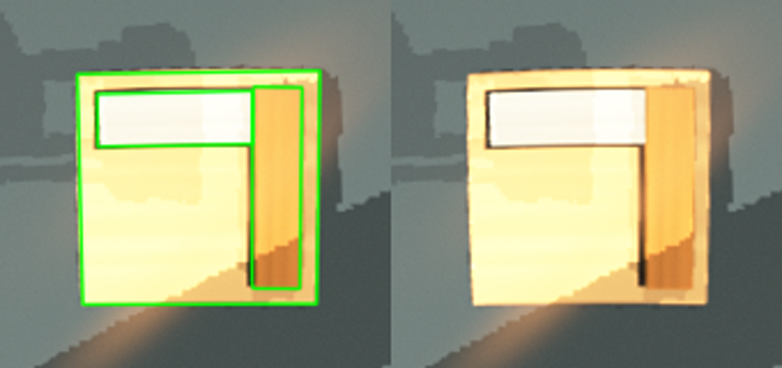

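```bash
python3 - <<'E'
from h import *
go(450,95,290,0)
E
```

```text
0 0 -0.072 88.7 -406.8 -68.0  rows>= 7.0
```

Emit:
step_arm(increments="0 0 -0.072 89 -407 -68 1;0 0 -0.072 89 -407 -68 1;0 0 -0.072 89 -407 -68 1;0 0 -0.072 89 -407 -68 1;0 0 -0.072 89 -407 -68 1;0 0 -0.072 89 -407 -68 1;0 0 -0.072 89 -407 -68 1;0 0 -0.072 89 -407 -68 1;0 0 -0.072 89 -407 -68 1;0 0 -0.072 89 -407 -68 1;0 0 -0.072 89 -407 -68 1;0 0 -0.072 89 -407 -68 1")

```text
time: 27.52
tool_pos: [450.4, 94.5, 290.9]
tcp_rot: [3.142, -0.0, -0.001]
contact_force: [-0.5, -0.1, -0.0]
grip_width: 91.8
```

```bash
python3 - <<'E'
from h import *
d=wrist("w14");o=get_obs();print(o['time'],o['tool_pos'],o['tcp_rot'],o['grip_width'])
f=d["f"].astype(int)
m=((f[...,0]>205)&(f[...,1]>190)).astype(np.uint8)
im=d["f"].copy()
pp,e=fit(d,m,"block_pad",(460.5,89.5,.375));print(pp,e);draw(d,"block_pad",pp,0,im)
pp,e=fit(d,mask(d["f"]),"sanding_block",(650.2,90.8,-.4));print(pp,e);draw(d,"sanding_block",pp,0,im)
cv2.imwrite("pics/w14d.png",im[...,::-1])
go(pp[0],pp[1],110,pp[2])
E
```

```text
27.575 [450.39545004  94.60924365 290.9424139 ] [ 3.14146289e+00 -1.14855813e-04 -1.17566635e-03] 91.8643256352468
[4.60611891e+02 8.92845862e+01 3.75423225e-01] 0.02604614702272282
[ 6.49303909e+02  9.14161092e+01 -4.02476371e-01] 0.02965869183494293
0 0 0.401 198.9 3.0 180.9  rows>= 5.0
```

View pics/w14d.png

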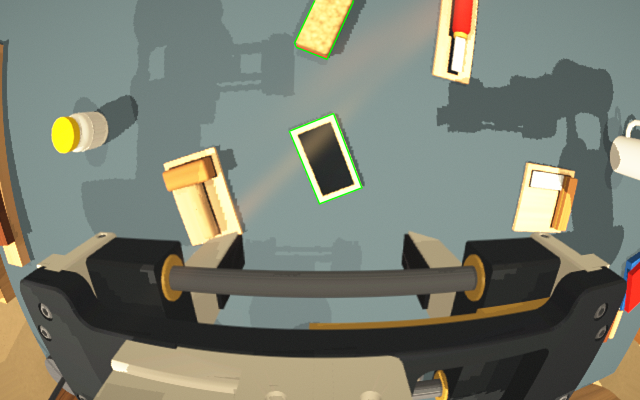

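Emit:
step_arm(increments="0 0 0.4 199.7 3.7 181 1;0 0 0.4 199.7 3.7 181 1;0 0 0.4 199.7 3.7 181 1;0 0 0.4 199.7 3.7 181 1;0 0 0.4 199.7 3.7 181 1;0 0 0.4 199.7 3.7 181 1;0 0 0.4 199.7 3.7 181 1;0 0 0.4 199.7 3.7 181 1;0 0 0.4 199.7 3.7 181 1;0 0 0.4 199.7 3.7 181 1")

```text
time: 28.82
tool_pos: [650.1, 91.4, 110.6]
tcp_rot: [-3.141, -0.001, -0.4]
contact_force: [0.9, -0.3, -0.4]
grip_width: 92.0
```

```bash
python3 - <<'E'
from h import *
d=wrist("w15");o=get_obs();print(o['time'],o['tool_pos'],o['tcp_rot'],o['grip_width'])
im=d["f"].copy();draw(d,"sanding_block",(650.1,90.8,-.4),0,im)
cv2.imwrite("pics/w15d.png",im[...,::-1])
go(650.1,90.8,25,-.4)
E
```

```text
28.875 [650.05160496  91.419468   110.40069093] [-3.14140318e+00 -5.93191288e-04 -4.00099803e-01] 92.2255521970549
0 0 -0.000 0.3 0.6 85.4  rows>= 2.0
```

View pics/w15d.png

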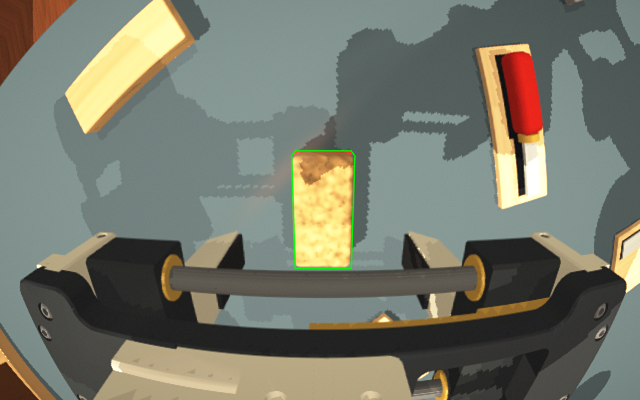

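Emit:
step_arm(increments="0 0 0 0 0.4 45 1;0 0 0 0 0.4 85 1;0 0 0 0 0.4 85 1;0 0 0 0 0.4 85 1;0 0 0 0 0.4 85 -1;0 0 0 0 0.4 85 -1;0 0 0 0 0.4 85 -1;0 0 0 0 0.4 85 -1;0 0 0 0 0.4 85 -1;0 0 0 0 0.4 85 -1;0 0 0 0 0.4 85 -1;0 0 0 0 0.4 85 -1;0 0 0 0 0.4 85 -1")

```text
time: 30.5
tool_pos: [649.9, 91.0, 24.9]
tcp_rot: [3.142, -0.0, -0.4]
contact_force: [-0.5, -0.3, 0.3]
grip_width: 44.1
```

Emit:
step_arm(increments="0 0 0 0 0 -40 -1;0 0 0 0 0 -80 -1;0 0 0 0 0 -80 -1;0 0 0 0 0 -80 -1;0 0 0 0 0 -80 -1")

```text
time: 31.12
tool_pos: [649.0, 90.9, 103.2]
tcp_rot: [3.14, 0.003, -0.4]
contact_force: [-1.6, -1.0, -1.0]
grip_width: 44.5
```

```bash
python3 - <<'E'
from h import *
o=get_obs();print(o['time'],o['tool_pos'],o['tcp_rot'],o['grip_width'])
go(460.6,89.2,105,.375)
E
```

```text
31.125 [648.96805487  90.94744847 103.15597173] [ 3.14020868e+00  2.81686443e-03 -4.00206562e-01] 44.534346291823276
0 0 -0.775 -172.8 75.0 -1.8  rows>= 5.0
```

Emit:
step_arm(increments="0 0 -0.155 -35 15 0 -1;0 0 -0.31 -70 30 0 -1;0 0 -0.465 -105 45 0 -1;0 0 -0.62 -140 60 0 -1;0 0 -0.775 -173.3 75.2 0 -1;0 0 -0.775 -173.3 75.2 0 -1;0 0 -0.775 -173.3 75.2 0 -1;0 0 -0.775 -173.3 75.2 0 -1;0 0 -0.775 -173.3 75.2 0 -1;0 0 -0.775 -173.3 75.2 0 -1;0 0 -0.775 -173.3 75.2 0 -1")

```text
time: 32.5
tool_pos: [461.1, 89.2, 104.8]
tcp_rot: [3.142, 0.0, 0.375]
contact_force: [0.2, -0.3, -1.2]
grip_width: 45.0
```

```bash
python3 - <<'E'
from h import *
d=wrist("w16");o=get_obs();print(o['time'],o['tool_pos'],o['tcp_rot'],o['grip_width'])
im=d["f"].copy();draw(d,"block_pad",(460.6,89.2,.375),0,im)
t=o['tool_pos'];y=o['tcp_rot'][2];draw(d,"sanding_block",(t[0],t[1],y),t[2]-25,im)
cv2.imwrite("pics/w16d.png",im[...,::-1])
go(460.6,89.2,33,.375)
E
```

```text
32.55 [461.07661031  89.25646515 104.84794681] [3.14154963e+00 9.25348574e-05 3.74691086e-01] 44.82788613350507
0 0 -0.000 -0.5 -0.1 71.8  rows>= 2.0
```

View pics/w16d.png

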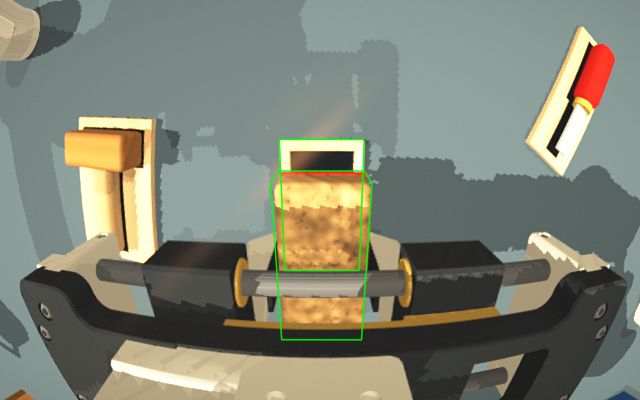

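Pad outline (280–364, row 140) and held block line up; mallet and chisel are well clear. Lowering.

Emit:
step_arm(increments="0 0 0 -0.3 0 40 -1;0 0 0 -0.3 0 65 -1;0 0 0 -0.3 0 71.8 -1;0 0 0 -0.3 0 71.8 -1;0 0 0 -0.3 0 71.8 -1;0 0 0 -0.3 0 71.8 -1;0 0 0 -0.3 0 71.8 -1")

```text
time: 33.42
tool_pos: [461.0, 89.1, 33.4]
tcp_rot: [3.141, -0.001, 0.375]
contact_force: [0.1, 0.4, -1.0]
grip_width: 44.9
```

Emit:
step_arm(increments="0 0 0 0 0 0 0.2;0 0 0 0 0 0 0.4;0 0 0 0 0 0 0.5;0 0 0 0 0 0 0.5;0 0 0 0 0 -40 0.5;0 0 0 0 0 -100 0.5;0 0 0 -30 0 -150 1;0 0 0 -60 0 -190 1;0 0 0 -60 0 -190 1;0 0 0 -60 0 -190 1;0 0 0 -60 0 -190 1;0 0 0 -60 0 -190 1")

```text
time: 34.92
tool_pos: [404.9, 67.3, 222.0]
tcp_rot: [-3.141, 0.002, 0.375]
contact_force: [0.1, -0.3, 0.2]
grip_width: 91.9
```

```bash
python3 - <<'E'
from h import *
d=wrist("w17");o=get_obs();print(o['time'],o['tool_pos'],o['tcp_rot'],o['grip_width'])
f=d["f"].astype(int)
m=((f[...,0]>205)&(f[...,1]>190)).astype(np.uint8)
print(fit(d,m,"block_pad",(460.6,89.2,.375)))
check(d,"sanding_block",None,"pics/c17.png",(460.6,89.2,.375))
E
```

```text
34.975 [404.89485199  67.29825256 222.18857163] [-3.14087730e+00  1.84811897e-03  3.74989448e-01] 91.64603637061433
(array([4.60692003e+02, 8.94964112e+01, 3.74921902e-01]), np.float64(0.01640246776059295))
```

View pics/c17.png

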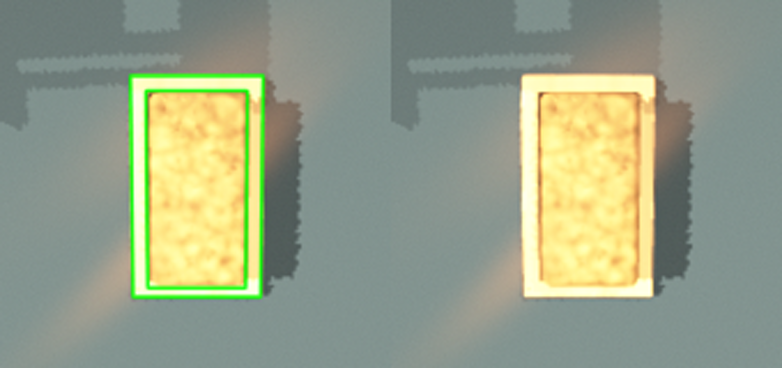

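View pics/w17.png

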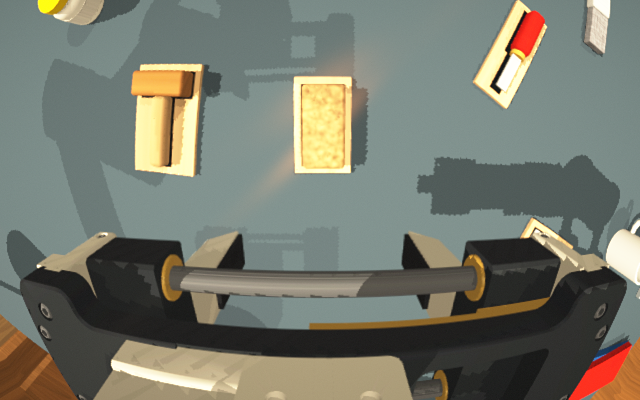

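```bash
python3 - <<'E'
from h import *
d=dict(np.load("pics/w6.npz"));f=d["f"].astype(int)
m=((f[...,0]>205)&(f[...,1]>190)).astype(np.uint8)
print(fit(d,m,"mallet_pad",(404.4,275.2,.244)))
check(d,"mallet",None,"pics/c6b.png",(404.6,275.,.244))
c=capture("top");cv2.imwrite("pics/topend.png",cv2.resize(c["frame"][130:270,150:490],None,fx=2.35,fy=2.35,interpolation=cv2.INTER_CUBIC)[...,::-1])
E
```

```text
(array([4.04465571e+02, 2.74967327e+02, 2.42671795e-01]), np.float64(0.01521952847376301))
```

View pics/c6b.png

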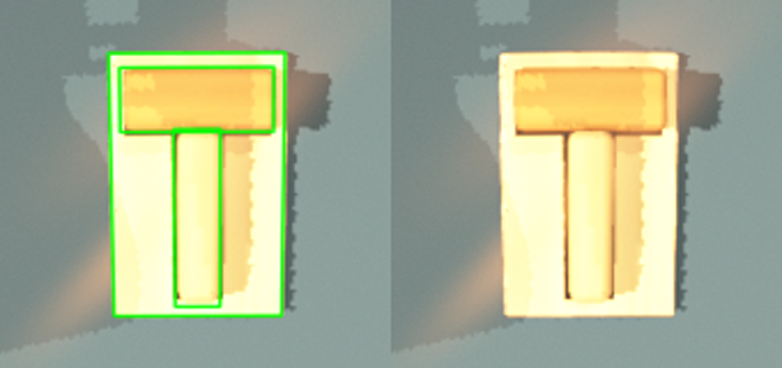

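View pics/topend.png

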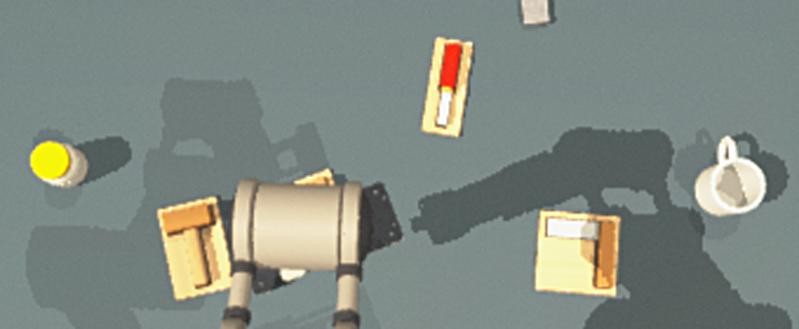

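All four tools are on their pads, the bystanders have not moved, and the gripper is open and clear of everything.

```bash
python3 -c "
from plant import *
print(close_job())"
```

```text
the job is handed in; nothing more can be done
None
```

The mallet, palm chisel, try square and sanding block are each back on their own pad, flat, same side up and the right way round. I moved them in the order you listed them. The job was handed in at about 35 s, with the gripper open and clear above the bench.

- **Fit:** after each placing I overlaid the pad's outline and the target outline on the wrist image. The chisel and sanding block matched to within about 1 mm, as did the try square. The mallet was about 1–1.5 mm off, mostly forward along its axis, with a thin black line showing beside its handle; I left it.
- **Checks that disagreed:** my first pad outlines for the mallet and chisel pads were skewed by lamp glare. A stricter mask fixed the chisel pad before I placed anything on it. For the mallet it came only after placing, which accounts for part of its error. The outline fit on the try square's pad after placing was poor, because the tool and a shadow covered part of it. I judged that one by eye against the outline.
- **Bystanders:** in the last top view the glue jar and mug stand where they were. Forces reported after each move stayed under 3 N.

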